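# Put a stray washing tablet back in its press-to-open tub

## Robot

A 7-joint arm with a two-finger parallel gripper is mounted at the origin on the work surface. World frame = base frame: x ahead of the robot, y to its left, z up, the work surface at z = 0. Lengths are in m, angles in rad, forces in N, time in s.
With the tool pointing down it reaches from about 0.4 to 0.85 m from the base axis. Payload 10.4 kg.
Tool frame: the origin (TCP) lies on the centre line of the jaws, within the pads' length; the fingertips stand r.tip_extent ahead of it and the grasp point (between the pads) lies 3 mm ahead of it (r.tip_extent is the distance from the TCP to the fingertips, in m); z points along the fingers, y is the direction in which the jaws open and shut (so a half turn about z gives the same grasp; the last joint's range is limited). The gripper opens to 87 mm and grips with 3 to 60 N. Pads are 19 mm wide; open, the fingers measure 117 mm over their backs; the gripper's body (75 mm by 190 mm) begins 51 mm behind the grasp point.
Start: joints at [-1.126, 0.332, -0.065, 1.46, 0.022, 1.35, -0.088], TCP at [0.282, 0.558, 0.245] pointing down, gripper open.
Joint ranges: [-2.6, 2.6], [-0.5, 2.12], [-1.47, 1.34], [0.16, 2.42], [-1.27, 4.41], [0.06, 2.06], [-2.6, 2.6]. Speed limits (rad/s): [2.22, 2.22, 2.79, 2.79, 3.14, 3.14, 3.14].

## Interface

Orientations are given as a unit quaternion [x, y, z, w].
In Python, from bench import r gives the robot as it stands. The module is installed in compiled form; this text tells all that it offers.
- The arm moves only by the shell command python3 -m jog 'ROWS' [FORCE]. ROWS is JSON, a list of rows, each a list of 5 numbers: the shift along the tool's x, y, z in cm, then the turn about the tool's z in rad, then the closure, from 0 (fully open) to 1 (shut). A call has exactly 10 rows; each row shifts and turns the pose as measured when the row begins, along the tool's axes as they then stand; what a row does not reach is not made up. A row lasts 1/10 s, in which the tool goes at most 50 mm and 8.59 degrees, less where a joint would pass 70% of its speed; a pose out of reach is approached as far as the arm can. A call with a gripper value outside its range is refused whole. The fingers move at their own pace and stop on an object; FORCE is the grip in N (left out, the last holds). Time passes only in rows, so rows that do not move let the fingers close, or fill a call up. It gives the time, the measured TCP pose, the force and the opening at its end, in the units of the state.
- r.read_state(): the state, without advancing time (a new reading comes with each control period).
- r.camera(name): name is "side" or "top"; returns a dict with "pixels" (400x640x3 uint8, red, green, blue), "fx", "fy", "cx", "cy" (pixels), "camera_from_world" (4x4, takes a point from world to camera coordinates). Camera axes: x right, y up, looking along -z (the intrinsics and any distortion apply to the point x, -y, -z); pixel columns grow to the right and rows downward; lengths in m; the calibration is good to about 2 mm. A picture is of the moment at which its call begins. There is no depth.
- r.close_job(): hands the job in, once; it reports no verdict.
The state is a dict: "time": time; "joint_positions": joint angles; "joint_vel": joint speeds; "joint_torque": joint torques, N m; "ee_pos": TCP position; "eef_rot": TCP orientation; "ft_force": force on the tool from outside, world axes, zero at the start; "torque": the same for the moment, N m; "width": finger opening in m.
Only numpy, scipy, OpenCV 4.12 (cv2) and the standard library are available. Lean on these libraries where they do the work, as an engineer would, in place of code of your own. Each camera call takes 0.05 s, during which the arm holds its last target. There are 200 camera calls.

## Task

One washing tablet has been left out on the laundry counter. Press the orange thumb button on the tub so that its sprung lid pops open, put the tablet inside with the others, and snap the lid shut again until the catch clicks and holds it. It is a thin plastic tub: press it only as hard as it needs, do not shove it about, and leave the other things on the counter alone.

Things in the scene. Friction and masses are not known exactly. Their poses are not given: they have to be found in the camera images.
- tub: Loose blue plastic tub with white panels, 1.3 kg, 185 mm long, 200 wide, rim 100 high. Origin on its underside, 100 mm behind the front (button) face, 85 from the back; x points front to back, y left, z up. Front 60 mm is a ledge 88 mm high round the button. More than 22 N of push harms it; some 5 N sideways slides it: shift it no more than 40 mm.
- tub_in (a point): Centre of the bare floor inside the tub, 4 mm above the counter; axes as the tub's. Inside measures 117 mm front to back (58 each way from here), 192 mm across, walls 4 mm. A column of three tablets (38 mm wide, 24 high) stands along each side wall, leaving 115 mm of bare floor between. The tablet may lie anywhere inside.
- button (a joint): Travel of the orange thumb button straight down, m: 0 at rest. First comes free play (under 1.5 N) of 0 to 7 mm, different from tub to tub and not to be seen; then it bites on the catch (3 to 7.5 N) and frees the lid 4 to 5 mm further down; about 0.5 mm below that is a hard stop, where the force shoots up. Springs back when let go.
- button_top (a point): Centre of the top of the button pad, a level pad 34 mm front to back, 56 across, 14 mm proud of the ledge. The hook stands 25 mm behind this point, up to 7 mm higher, and comes forward 4 mm as the button goes down; the lid's front edge is 41 mm behind. Axes as the tub's.
- lid (a joint): Opening of the white lid, rad: near 0 shut and caught, 1.70 fully open (a little past upright). Its spring always drives it open (1.5 N at the front edge when shut, 0.6 N when open); uncaught it pops up in half a second. It can go 0.008 rad past shut to a hard stop.
- lid_hinge (a point): Middle of the lid's hinge line on the tub's back rim, 84 mm behind the tub's origin, 101 mm up; axes as the tub's. The lid plate runs 122 mm from here to its front edge, is 198 mm wide, 5 thick, its outer face 4.5 mm above the hinge line when shut; it swings up and back about this line.
- lid_press (a point): On the lid's outer face, centre line, 108 mm from the hinge, 14 from the front edge: where to press it shut. Moves with the lid; z is the outer face's normal, x points to the hinge. In the last 10 mm a tongue rides down the hook and snaps under it: about 8 to 12 N here; the force drops at the click.
- tablet_center (a point): Centre of the loose washing tablet, a rigid block 38 by 38 mm and 24 mm high, white below and light blue above, 40 g, lying flat on the counter to the left or right of the tub; x and y along its sides.
- tablet: The same loose tablet; origin at the centre of its underside.
- soap: Bystander: green bar of soap, 75 x 48 x 26 mm, origin under its centre. It lies on the side of the tub where the tablet is not.
- dosing_cup: Bystander: clear dosing cup, 64 mm wide, 55 mm high, origin under its centre.
- brush: Bystander: scrubbing brush, 210 mm long, lying.
- softener: Bystander: blue softener bottle, 84 mm wide, 230 mm high, at the back.
- spray_starch: Bystander: dark blue can, 58 mm wide, 215 mm high, at the back.
- stain_spray: Bystander: white trigger spray bottle with green head, 205 mm high, at the back.
- peg_box: Bystander: open box of clothes pegs, 130 x 180 mm, 75 mm high, at the far left.
Not all that is in view belongs to the job. Leave any yellow look-alike of the tablet alone.

How it is judged:
On the way, in this order (a step that is already met when the one before it is completed fails the run):
1. The thumb button is pressed down (value of joint button above 0.003 m).
2. The lid has sprung wide open (value of joint lid above 1.2 rad), for 0.2 s.
3. The tablet lies inside the tub, let go (x of tablet_center in the frame of tub between -0.036 and 0.081 m and y of tablet_center in the frame of tub between -0.096 and 0.096 m and z of tablet_center in the frame of tub below 0.065 m and contact force between the fingers and tablet below 0.05 N and linear speed of tablet below 0.03 m/s and value of joint lid above 0.3 rad), for 0.2 s.
At the end, for the whole second after the job is handed in: The lid is shut and held by its catch (lid angle under 0.02 rad, button back up to within 1.5 mm) with nothing pressing on it; the tablet lies at rest inside the tub below the rim; the tub stands flat on the counter within 40 mm of where it stood (value of joint lid below 0.02 rad and value of joint button below 0.0015 m and x of tablet_center in the frame of tub between -0.036 and 0.081 m and y of tablet_center in the frame of tub between -0.096 and 0.096 m and z of tablet_center in the frame of tub below 0.065 m and contact force between the fingers and tablet below 0.05 N and linear speed of tablet below 0.03 m/s and angle between tub's own z axis and vertical below 0.05 rad and distance of tub from where it was at the start of the episode below 0.04 m and linear speed of tub below 0.02 m/s); the robot touches nothing.
It fails at once if The robot pushes on the tub, its button or its lid with more than 22 N (contact force between any of the arm, the fingers and tub above 22 N).
It fails at once if The tub is shoved more than 40 mm or tipped (distance of tub from where it was at the start of the episode above 0.04 m or angle between tub's own z axis and vertical above 0.15 rad).
It fails at once if One of the other things is moved more than 30 mm or knocked over (distance of any of soap, dosing_cup, brush, softener, spray_starch, stain_spray, peg_box from where it was at the start of the episode above 0.03 m or angle between any of soap, dosing_cup, brush, softener, spray_starch, stain_spray, peg_box's own z axis and vertical above 0.3 rad).
It also fails if it takes over 67 s, if anything falls off the work surface, if the arm or the gripper's body presses on something with over 40 N, if the wrist force passes 120 N, or if a joint passes its speed limit or range.

## Working session

There is one attempt and no reset: what is moved stays moved. The work goes in short steps, Python scripts to look and compute and a shell command to move; the robot and the scene stay as the last step left them, time stands still between calls to the robot, and variables do not carry over. Pictures are saved under pics/ and viewed, about 8 in all and at most 12, crops included, and the job is handed in when it is done.

```bash
mkdir -p pics
python3 - <<'E'
from bench import r
import cv2,json
s=r.read_state(); print({k:(v if isinstance(v,float) else [round(float(x),4) for x in v]) if k in('time','ee_pos','eef_rot','ft_force') else None for k,v in s.items()}, s['width'], r.tip_extent)
for n in('top','side'):
    c=r.camera(n); cv2.imwrite(f'pics/{n}0.png',c['pixels'][:,:,::-1]); print(n,c['fx'],c['fy'],c['cx'],c['cy'],c['camera_from_world'], [k for k in c])
E
```

```text
{'time': 0.0, 'joint_positions': None, 'joint_vel': None, 'joint_torque': None, 'ee_pos': [0.2816, 0.5575, 0.2438], 'eef_rot': [0.2317, 0.9728, -0.0007, -0.0001], 'ft_force': [-0.4083, -0.5721, 0.7674], 'torque': None, 'width': None} 0.08681206726744967 0.022
top 457.27597413384177 457.27597413384177 316.8674217652973 189.9934768926061 [[ 0.00380045 -0.99997248  0.00637201  0.0894138 ]
 [ 0.9826553   0.00491589  0.18537637 -0.5379548 ]
 [-0.1854026   0.00555698  0.98264693 -1.55515759]
 [ 0.          0.          0.          1.        ]] ['pixels', 'fx', 'fy', 'cx', 'cy', 'camera_from_world']
side 471.56992056219207 471.56992056219207 320.3897295963589 199.04403063121416 [[-0.98548787 -0.16964611 -0.00581822  0.52873364]
 [ 0.09823339 -0.59792852  0.79550719 -0.05715349]
 [-0.13843358  0.78339114  0.60591621 -1.45418331]
 [ 0.          0.          0.          1.        ]] ['pixels', 'fx', 'fy', 'cx', 'cy', 'camera_from_world']
```

View pics/top0.png

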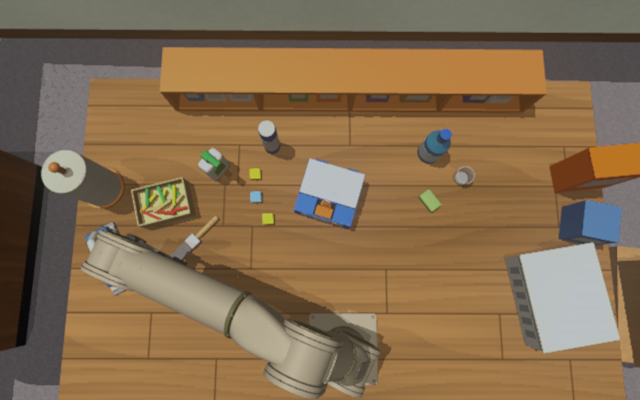

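View pics/side0.png

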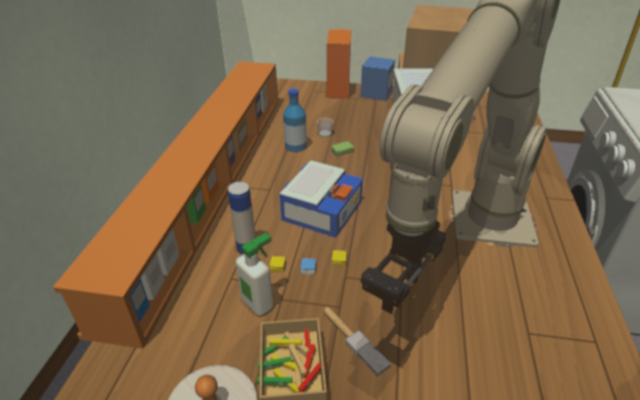

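The top view shows the tub at about (330,193), with its orange button at (325,209). Three things could be the tablet: yellow at (255,174), blue/white at (256,197) and yellow at (268,219). The blue one fits the description, because the yellow ones are look-alikes. The soap is on the other side at (430,201), which agrees. Next I'll measure and take an enlarged crop.

```bash
cat > h.py <<'E'
import numpy as np,cv2
from bench import r
def ray(c,u,v,z):
    M=np.array(c['camera_from_world']);R,t=M[:3,:3],M[:3,3]
    d=R.T@np.array([(u-c['cx'])/c['fx'],-(v-c['cy'])/c['fy'],-1]);o=-R.T@t
    return o+d*(z-o[2])/d[2]
def proj(c,p):
    q=np.array(c['camera_from_world'])@np.r_[p,1]
    return c['cx']+c['fx']*q[0]/-q[2], c['cy']+c['fy']*q[1]/q[2]
def blob(c,lo,hi,box):
    x0,y0,x1,y1=box
    m=cv2.inRange(cv2.cvtColor(np.ascontiguousarray(c['pixels'][y0:y1,x0:x1]),cv2.COLOR_RGB2HSV),lo,hi)
    cs,_=cv2.findContours(m,cv2.RETR_EXTERNAL,cv2.CHAIN_APPROX_NONE)
    k=max(cs,key=cv2.contourArea)+np.array([x0,y0]); M=cv2.moments(k)
    return k,(M['m10']/M['m00'],M['m01']/M['m00']),M['m00']
def world(c,k,z):
    "min-area rectangle of a contour cast on plane z: centre, sides, angle(deg)"
    P=np.array([ray(c,*p,z)[:2] for p in k[:,0]],np.float32)
    return cv2.minAreaRect(P)
def tool(dw):
    "world shift -> tool shift in cm"
    from scipy.spatial.transform import Rotation as R
    return R.from_quat(r.read_state()['eef_rot']).inv().apply(dw)*100
E
python3 - <<'E'
from h import *
t=r.camera('top');s=r.camera('side')
for n,c,bx in(('top',t,dict(tab=(240,185,270,208),but=(305,195,345,222),lid=(290,150,375,225))),('side',s,dict(tab=(295,252,322,278),but=(325,180,360,202),lid=(275,155,350,210)))):
    for k,(lo,hi,z) in dict(tab=((95,60,60),(120,255,255),.024),but=((3,150,90),(16,255,255),.102),lid=((0,0,130),(180,60,255),.1055)).items():
        try:
            K,m,a=blob(c,lo,hi,bx[k]); print(n,k,np.round(m,1),a,'ray',ray(c,*m,z).round(4),'rect',[np.round(q,3) for q in world(c,K,z)])
        except Exception as e: print(n,k,e)
a=cv2.resize(t['pixels'][150:235,235:380],None,fx=5,fy=5,interpolation=2)[:,:,::-1]
cv2.imwrite('pics/c1.png',a)
E
```

```text
top tab [255.5 196.6] 85.5 ray [0.5173 0.3099 0.024 ] rect [array([0.518, 0.31 ]), array([0.037, 0.036]), np.float64(7.52)]
top but [325.1 209.4] 153.0 ray [0.4613 0.0641 0.102 ] rect [array([0.462, 0.063]), array([0.049, 0.048]), np.float64(73.443)]
top lid [331.8 183. ] 2031.5 ray [0.5516 0.0415 0.1055] rect [array([0.551, 0.042]), array([0.202, 0.131]), np.float64(73.547)]
side tab [308.1 263.9] 128.5 ray [0.516  0.3125 0.024 ] rect [array([0.516, 0.313]), array([0.038, 0.038]), np.float64(9.429)]
side but [341.9 191.9] 126.0 ray [0.4576 0.0798 0.102 ] rect [array([0.457, 0.079]), array([0.064, 0.04 ]), np.float64(67.975)]
side lid [312.2 181.9] 1538.5 ray [0.5528 0.0485 0.1055] rect [array([0.552, 0.042]), array([0.205, 0.132]), np.float64(75.052)]
```

View pics/c1.png

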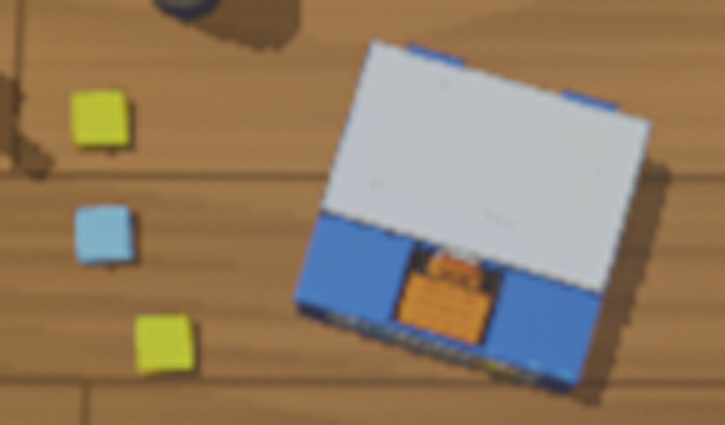

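The crop confirms a light-blue block with yellow ones above and below it, so the tablet is at (0.517, 0.311). The tub's yaw is about -16° with its front towards the robot, which puts button_top at about (0.453, 0.070). I'm moving there with the fingers shut.

```bash
python3 -m jog '[[0,0,0,-0.1,1],[0,0,0,-0.1,1],[-2.6,-3.7,0,0,1],[-2.6,-3.7,0,0,1],[-2.6,-3.7,0,0,1],[-2.6,-3.7,0,0,1],[-2.6,-3.7,0,0,1],[-2.6,-3.7,0,0,1],[-2.6,-3.7,0,0,1],[-2.6,-3.7,0,0,1]]' 20
cat >> h.py <<'E'
from scipy.spatial.transform import Rotation as Rn
YAW=np.deg2rad(-16.0); TUB=np.array([0.529,0.048,0])
def t2w(p): return TUB+Rn.from_euler('z',YAW).apply(p)
def go(target,yaw=None):
    "tool-axis cm and turn needed to bring the TCP to a world point; turn about tool z so tool x points along -yaw axis"
    s=r.read_state(); R=Rn.from_quat(s['eef_rot']); x=R.apply([1,0,0]); a=np.arctan2(x[1],x[0])
    print('t',round(s['time'],2),'tcp',np.round(s['ee_pos'],4),'tilt',R.apply([0,0,1]).round(3),'F',np.round(s['ft_force'],2),'w',round(s['width'],4))
    d=0 if yaw is None else (yaw+np.pi-a+np.pi)%(2*np.pi)-np.pi
    print('turn',round(-d,3)); 
    Rt=Rn.from_euler('z',d)*R
    print('shift now-axes',np.round(R.inv().apply(np.array(target)-s['ee_pos'])*100,2),'after turn',np.round(Rt.inv().apply(np.array(target)-s['ee_pos'])*100,2))
E
python3 -c "
from h import *
go(t2w([-.082,0,.150]),YAW)"
```

```text
time: 1.2
ee_pos: [0.4069, 0.2109, 0.2409]
eef_rot: [0.124, 0.992, -0.001, -0.002]
ft_force: [0.5, 0.1, 0.8]
width: 0.0147
t 1.2 tcp [0.4069 0.2109 0.2409] tilt [-0.004 -0.001 -1.   ] F [0.48 0.07 0.79] w 0.0147
turn 0.031
shift now-axes [ -7.68 -12.52   9.09] after turn [ -8.06 -12.28   9.09]
```

```bash
python3 -m jog '[[-2,-3,0,0.03,1],[-2,-3,0,0,1],[-2,-3,0,0,1],[-2,-3,1,0,1],[0,0,2,0,1],[0,0,2,0,1],[0,0,2,0,1],[0,0,1,0,1],[0,0,0,0,1],[0,0,0,0,1]]'
python3 - <<'E'
from h import *
go(t2w([-.082,0,.130]),YAW)
t=r.camera('top');s=r.camera('side')
a=cv2.resize(t['pixels'][150:235,270:390],None,fx=4,fy=4,interpolation=2)[:,:,::-1]
b=cv2.resize(s['pixels'][140:240,270:390],None,fx=4,fy=4,interpolation=2)[:,:,::-1]
a=cv2.copyMakeBorder(a,0,60,0,0,0)
cv2.imwrite('pics/c2.png',cv2.resize(np.hstack([a,b]),(800,333)))
E
```

```text
time: 2.2
ee_pos: [0.4544, 0.0593, 0.16]
eef_rot: [0.146, 0.989, 0.0, -0.0]
ft_force: [0.5, -0.2, 0.6]
width: 0.0002
t 2.2 tcp [0.4544 0.0593 0.16  ] tilt [-0.  0. -1.] F [ 0.52 -0.2   0.59] w 0.0002
turn -0.013
shift now-axes [0.72 0.96 3.  ] after turn [0.71 0.97 3.  ]
```

View pics/c2.png

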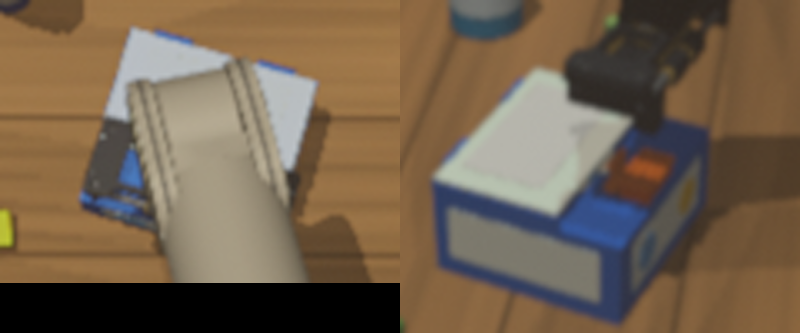

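The picture shows the fingers just above the pad, right of the button centre in the side view. I'll shift 7 and 10 mm, then descend.

```bash
python3 -m jog '[[0.7,1,0,0,1],[0,0,0,0,1],[0,0,1,0,1],[0,0,1,0,1],[0,0,0.5,0,1],[0,0,0.3,0,1],[0,0,0.2,0,1],[0,0,0,0,1],[0,0,0,0,1],[0,0,0,0,1]]'
python3 -c "
from h import *
go(t2w([-.082,0,.124]),YAW)"
```

```text
time: 3.3
ee_pos: [0.4512, 0.0727, 0.129]
eef_rot: [0.145, 0.989, 0.001, 0.001]
ft_force: [0.4, 0.5, -0.5]
width: 0.0004
t 3.3 tcp [0.4512 0.0727 0.129 ] tilt [ 0.002  0.001 -1.   ] F [ 0.44  0.48 -0.5 ] w 0.0004
turn -0.012
shift now-axes [ 0.04 -0.23  0.5 ] after turn [ 0.04 -0.23  0.5 ]
```

```bash
python3 -m jog '[[0,-0.2,0.2,0,1],[0,0,0.1,0,1],[0,0,0.1,0,1],[0,0,0.1,0,1],[0,0,0.1,0,1],[0,0,0.1,0,1],[0,0,0.1,0,1],[0,0,0,0,1],[0,0,0,0,1],[0,0,0,0,1]]'
```

```text
time: 4.3
ee_pos: [0.4509, 0.0706, 0.121]
eef_rot: [0.145, 0.989, 0.001, 0.002]
ft_force: [-1.3, -0.0, 1.0]
width: 0.0002
```

```bash
python3 -m jog '[[0,0,0.1,0,1],[0,0,0,0,1],[0,0,0.1,0,1],[0,0,0,0,1],[0,0,0,0,1],[0,0,0.05,0,1],[0,0,0.05,0,1],[0,0,0,0,1],[0,0,0,0,1],[0,0,0,0,1]]'
```

```text
time: 5.3
ee_pos: [0.4511, 0.0706, 0.1188]
eef_rot: [0.145, 0.989, 0.001, 0.002]
ft_force: [-1.9, -1.4, 3.8]
width: 0.0004
```

```bash
python3 -m jog '[[0,0,0.1,0,1],[0,0,0,0,1],[0,0,0.1,0,1],[0,0,0,0,1],[0,0,0.1,0,1],[0,0,0,0,1],[0,0,0,0,1],[0,0,0,0,1],[0,0,0,0,1],[0,0,0,0,1]]'
python3 -c "
from h import *
s=r.camera('side'); cv2.imwrite('pics/x.png',s['pixels'][:,:,::-1])
K,m,a=blob(s,(0,0,130),(180,60,255),(275,100,350,210)); print(m,a)"
```

```text
time: 6.3
ee_pos: [0.4511, 0.0706, 0.1165]
eef_rot: [0.146, 0.989, 0.001, 0.001]
ft_force: [-1.9, -0.6, 5.5]
width: 0.0008
(307.0957920436593, 183.34625879649576) 1160.5
```

Force is 5.5 N and still on the spring, so I'll keep going in small steps.

```bash
python3 -m jog '[[0,0,0.08,0,1],[0,0,0,0,1],[0,0,0.08,0,1],[0,0,0,0,1],[0,0,0,0,1],[0,0,0,0,1],[0,0,0,0,1],[0,0,0,0,1],[0,0,0,0,1],[0,0,0,0,1]]'
python3 -c "
from h import *
s=r.camera('side')
K,m,a=blob(s,(0,0,130),(180,60,255),(275,100,350,210)); print(m,a)"
```

```text
time: 7.35
ee_pos: [0.4511, 0.0706, 0.1162]
eef_rot: [0.146, 0.989, 0.002, 0.001]
ft_force: [-3.6, -1.3, 6.1]
width: 0.0007
(290.07, 140.33) 50.0
```

The lid blob has gone, so the lid has probably popped. I'll retract and look.

```bash
python3 -m jog '[[0,0,-0.5,0,1],[0,0,-2,0,1],[0,0,-4,0,1],[0,0,-4,0,1],[0,0,-2,0,1],[0,3,0,0,0.3],[0,4,0,0,0],[0,4,0,0,0],[0,4,0,0,0],[0,4,0,0,0]]'
python3 - <<'E'
from h import *
t=r.camera('top');s=r.camera('side')
a=cv2.resize(t['pixels'][110:250,230:400],(520,428))[:,:,::-1]
b=cv2.resize(s['pixels'][100:300,220:400],(280,311))[:,:,::-1]
b=cv2.copyMakeBorder(b,0,117,0,0,0)
cv2.imwrite('pics/c3.png',np.hstack([a,b]))
go([0.517,0.311,0.15],np.deg2rad(7))
for c,bx in((t,(240,185,270,208)),(s,(295,252,322,278))):
    K,m,A=blob(c,(95,60,60),(120,255,255),bx); print(m,A,world(c,K,.024))
E
```

```text
time: 8.4
ee_pos: [0.5081, 0.2525, 0.2489]
eef_rot: [0.151, 0.989, 0.003, 0.003]
ft_force: [0.3, -0.6, 0.1]
width: 0.0325
t 8.5 tcp [0.5071 0.2569 0.2478] tilt [ 0.005  0.005 -1.   ] F [-0.89  1.26 -0.32] w 0.0405
turn -0.418
shift now-axes [0.66 5.4  9.81] after turn [-1.61  5.18  9.82]Traceback (most recent call last):
  File "<stdin>", line 9, in <module>
  File "h.py", line 14, in blob
    k=max(cs,key=cv2.contourArea)+np.array([x0,y0]); M=cv2.moments(k)
      ~~~^^^^^^^^^^^^^^^^^^^^^^^^
ValueError: max() iterable argument is empty
```

View pics/c3.png

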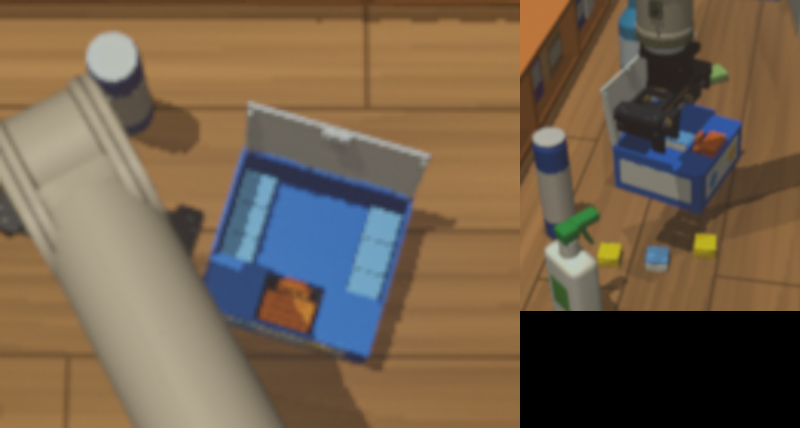

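The lid is wide open and the tablet rows stand along both side walls, leaving the middle bare. The tablet still lies between the yellow ones. Going to the tablet.

```bash
python3 -m jog '[[0,0,0,-0.14,0],[0,0,0,-0.14,0],[0,0,0,-0.13,0],[-0.8,2.5,1,0,0],[-0.8,2.5,2,0,0],[0,0,3,0,0],[0,0,3,0,0],[0,0,0,0,0],[0,0,0,0,0],[0,0,0,0,0]]'
python3 -c "
from h import *
go([0.517,0.311,0.034],np.deg2rad(6))"
```

```text
time: 9.5
ee_pos: [0.5184, 0.3089, 0.1567]
eef_rot: [-0.065, 0.998, 0.002, 0.003]
ft_force: [0.2, -0.1, 0.6]
width: 0.087
t 9.5 tcp [0.5184 0.3089 0.1567] tilt [ 0.007  0.004 -1.   ] F [ 0.19 -0.08  0.58] w 0.087
turn 0.026
shift now-axes [ 0.2   0.19 12.27] after turn [ 0.2   0.19 12.27]
```

```bash
python3 -m jog '[[0.1,0.1,3,0,0],[0.1,0.1,3,0,0],[0,0,3,0,0],[0,0,2,0,0],[0,0,1,0,0],[0,0,0,0,0],[0,0,0,0,0],[0,0,0,0,0],[0,0,0,0,0],[0,0,0,0,0]]'
python3 -c "
from h import *
go([0.517,0.311,0.032],np.deg2rad(6))
s=r.camera('side')
cv2.imwrite('pics/c4.png',cv2.resize(s['pixels'][190:310,230:400],(680,480))[:,:,::-1])"
```

```text
time: 10.5
ee_pos: [0.5268, 0.3154, 0.0502]
eef_rot: [-0.064, 0.998, 0.008, 0.014]
ft_force: [-0.1, -0.6, 0.6]
width: 0.087
t 10.5 tcp [0.5268 0.3154 0.0502] tilt [ 0.027  0.018 -0.999] F [-0.06 -0.57  0.58] w 0.087
turn 0.023
shift now-axes [ 1.08 -0.34  1.79] after turn [ 1.07 -0.36  1.79]
```

View pics/c4.png

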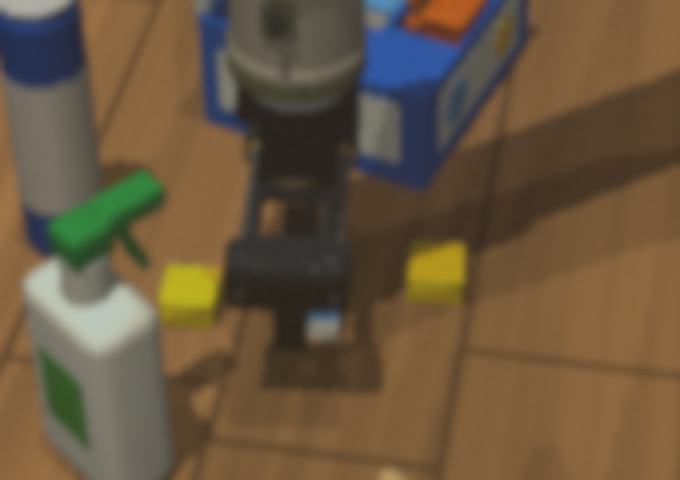

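The finger stands about 1 cm left (world +x) of the tablet, which matches the measured offset. I'll correct that, lower and grip.

```bash
python3 -m jog '[[0.6,-0.2,0,0,0],[0.5,-0.15,0,0,0],[0,0,0.6,0,0],[0,0,0.6,0,0],[0,0,0.5,0,0],[0,0,0,0,0],[0,0,0,0,0],[0,0,0,0,0],[0,0,0,0,0.3],[0,0,0,0,0.8]]' 10
python3 -c "
from h import *
go([0.517,0.311,0.032],np.deg2rad(6))"
```

```text
time: 11.55
ee_pos: [0.5157, 0.3103, 0.0311]
eef_rot: [-0.064, 0.998, 0.008, 0.014]
ft_force: [-0.3, -0.3, 1.0]
width: 0.0781
t 11.55 tcp [0.5157 0.3103 0.0311] tilt [ 0.027  0.018 -0.999] F [-0.33 -0.3   1.02] w 0.0781
turn 0.023
shift now-axes [-0.14  0.05 -0.09] after turn [-0.14  0.05 -0.09]
```

```bash
python3 -m jog '[[0,0,0,0,0.8],[0,0,0,0,0.8],[0,0,0,0,0.8],[0,0,0,0,0.8],[0,0,0,0,0.8],[0,0,0,0,0.8],[0,0,0,0,0.8],[0,0,-0.5,0,0.8],[0,0,-1,0,0.8],[0,0,-1.5,0,0.8]]'
python3 -c "
from h import *
go(t2w([.022,0,.2]),YAW)"
```

```text
time: 12.55
ee_pos: [0.5139, 0.3091, 0.0614]
eef_rot: [-0.064, 0.998, 0.007, 0.013]
ft_force: [0.5, -0.6, -1.3]
width: 0.0382
t 12.55 tcp [0.5139 0.3091 0.0614] tilt [ 0.024  0.016 -1.   ] F [ 0.52 -0.6  -1.26] w 0.0382
turn 0.407
shift now-axes [ -0.55 -26.79 -14.18] after turn [-11.21 -24.51 -13.88]
```

Gripped at 38 mm. Lift, turn and carry.

```bash
python3 -m jog '[[0,0,-3,0,0.8],[0,0,-4,0,0.8],[0,0,-4,0,0.8],[0,0,-3,0.1,0.8],[0,-2,0,0.1,0.8],[0,-2,0,0.1,0.8],[0,-2,0,0.1,0.8],[-1,-3,0,0,0.8],[-1,-3,0,0,0.8],[0,0,0,0,0.8]]'
python3 -c "
from h import *
go(t2w([.022,0,.18]),YAW)"
```

```text
time: 13.55
ee_pos: [0.5088, 0.1807, 0.2225]
eef_rot: [0.143, 0.989, 0.016, 0.017]
ft_force: [-0.3, 0.7, -0.5]
width: 0.0382
t 13.55 tcp [0.5088 0.1807 0.2225] tilt [ 0.038  0.027 -0.999] F [-0.3   0.7  -0.54] w 0.0382
turn -0.009
shift now-axes [ -7.79 -12.29   4.03] after turn [ -7.68 -12.36   4.02]
```

```bash
python3 -m jog '[[-1.3,-2,0,0,0.8],[-1.3,-2,0,0,0.8],[-1.3,-2,0,0,0.8],[-1.3,-2,0,0,0.8],[-1.2,-2,0,0,0.8],[-1,-1.5,0,0,0.8],[0,0,0,0,0.8],[0,0,0,0,0.8],[0,0,0,0,0.8],[0,0,0,0,0.8]]'
python3 -c "
from h import *
go(t2w([.022,0,.065]),YAW)
t=r.camera('top');s=r.camera('side')
a=cv2.resize(t['pixels'][120:240,280:390],(440,480))[:,:,::-1]
b=cv2.resize(s['pixels'][120:240,270:360],(360,480))[:,:,::-1]
cv2.imwrite('pics/c5.png',np.hstack([a,b]))"
```

```text
time: 14.55
ee_pos: [0.5483, 0.0511, 0.2312]
eef_rot: [0.14, 0.99, 0.021, 0.021]
ft_force: [0.4, 0.1, -0.2]
width: 0.0381
t 14.55 tcp [0.5483 0.0511 0.2312] tilt [ 0.048  0.036 -0.998] F [ 0.37  0.06 -0.15] w 0.0381
turn -0.004
shift now-axes [ 0.17 -1.63 16.56] after turn [ 0.17 -1.63 16.56]
```

View pics/c5.png

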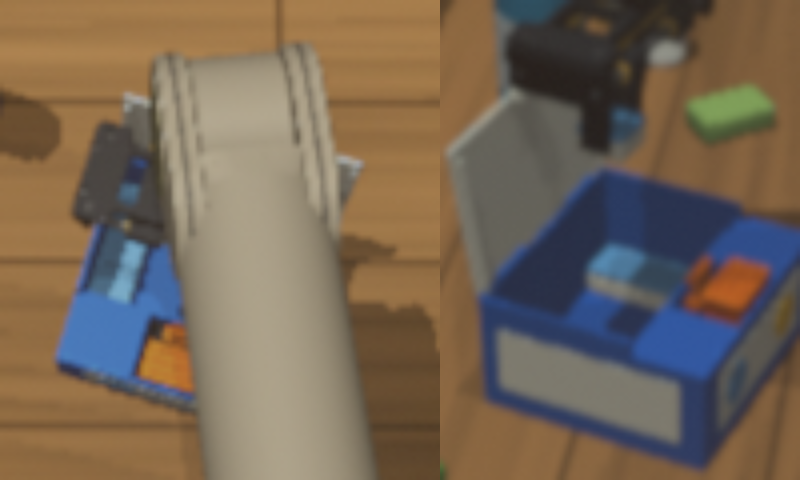

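The tablet is held above the open tub, and the tool has drifted about 3° off vertical. Lowering, with a check midway.

```bash
python3 -m jog '[[0,-0.4,1.5,0,0.8],[0,-0.4,1.5,0,0.8],[0,-0.3,1.5,0,0.8],[0,-0.3,1.5,0,0.8],[0,-0.2,1.5,0,0.8],[0,0,1.5,0,0.8],[0,0,1.5,0,0.8],[0,0,0,0,0.8],[0,0,0,0,0.8],[0,0,0,0,0.8]]'
python3 -c "
from h import *
go(t2w([.022,0,.068]),YAW)"
```

```text
time: 15.65
ee_pos: [0.5487, 0.0442, 0.1229]
eef_rot: [0.137, 0.99, 0.022, 0.021]
ft_force: [-0.2, 0.2, -0.9]
width: 0.0378
t 15.65 tcp [0.5487 0.0442 0.1229] tilt [ 0.048  0.038 -0.998] F [-0.18  0.17 -0.87] w 0.0378
turn 0.003
shift now-axes [-0.01 -0.44  5.48] after turn [-0.01 -0.44  5.48]
```

```bash
python3 -m jog '[[0,-0.2,1,0,0.8],[0,-0.2,1,0,0.8],[0,0,1,0,0.8],[0,0,1,0,0.8],[0,0,1,0,0.8],[0,0,0.4,0,0.8],[0,0,0,0,0.8],[0,0,0,0,0.8],[0,0,0,0,0.8],[0,0,0,0,0.8]]'
python3 -c "
from h import *
go(t2w([.022,0,.068]),YAW)"
```

```text
time: 16.65
ee_pos: [0.5512, 0.0424, 0.0654]
eef_rot: [0.137, 0.99, 0.022, 0.022]
ft_force: [0.2, 0.6, 0.1]
width: 0.0379
t 16.65 tcp [0.5512 0.0424 0.0654] tilt [ 0.05   0.038 -0.998] F [0.17 0.57 0.07] w 0.0379
turn 0.004
shift now-axes [ 0.08 -0.06 -0.27] after turn [ 0.08 -0.06 -0.27]
```

```bash
python3 -m jog '[[0,0,0,0,0.35],[0,0,0,0,0.35],[0,0,0,0,0.35],[0,0,0,0,0.35],[0,0,0,0,0.35],[0,0,-2,0,0.35],[0,0,-3,0,0.35],[0,0,-3,0,0.35],[0,0,-3,0,0.6],[0,0,-3,0,1]]'
python3 -c "
from h import *
go(t2w([.14,0,.27]),YAW)
s=r.camera('side')
cv2.imwrite('pics/c6.png',cv2.resize(s['pixels'][120:240,260:380],(480,480))[:,:,::-1])"
```

```text
time: 17.65
ee_pos: [0.5416, 0.0367, 0.2063]
eef_rot: [0.137, 0.99, 0.021, 0.019]
ft_force: [1.6, 0.3, 0.8]
width: 0.0476
t 17.65 tcp [0.5416 0.0367 0.2063] tilt [ 0.043  0.036 -0.998] F [1.64 0.28 0.8 ] w 0.0476
turn 0.004
shift now-axes [-12.68   0.97  -5.93] after turn [-12.67   1.02  -5.93]
```

View pics/c6.png

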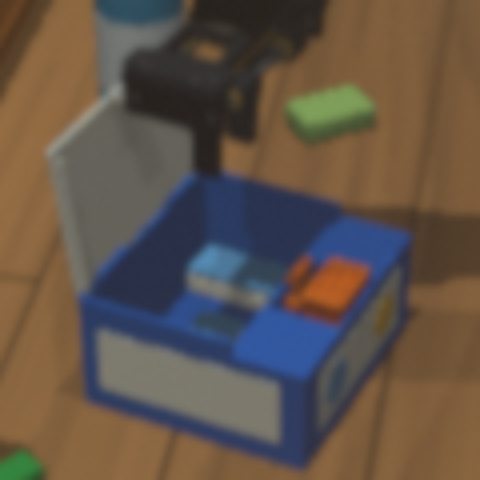

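The gripper is empty and the tablet has gone down into the tub; I'll check it from above once the arm has moved. Next I'll go over and behind the lid.

```bash
python3 -m jog '[[0,0,-2,0,1],[0,0,-2,0,1],[0,0,-2,0,1],[0,0,-1.5,0,1],[0,0,0,0,1],[-2,0.2,0,0,1],[-2,0.2,0,0,1],[-2,0.2,0,0,1],[-2,0.2,0,0,1],[0,0,0,0,1]]'
python3 -c "
from h import *
go(t2w([.14,0,.27]),YAW)"
```

```text
time: 18.7
ee_pos: [0.6211, 0.0194, 0.2901]
eef_rot: [0.137, 0.99, 0.023, 0.022]
ft_force: [-1.4, 0.4, -0.9]
width: 0.0007
t 18.7 tcp [0.6211 0.0194 0.2901] tilt [ 0.05   0.039 -0.998] F [-1.35  0.37 -0.95] w 0.0007
turn 0.004
shift now-axes [-4.28  0.08  2.18] after turn [-4.28  0.1   2.18]
```

```bash
python3 -m jog '[[-1.5,0,0,0,1],[-1.5,0,0,0,1],[-1.3,0,0,0,1],[0,0,0,0,1],[0,0,1.5,0,1],[0,0,1.5,0,1],[0,0,1.5,0,1],[0,0,1.5,0,1],[0,0,1,0,1],[0,0,0,0,1]]'
python3 -c "
from h import *
go(t2w([.11,0,.21]),YAW)
t=r.camera('top');s=r.camera('side')
a=cv2.resize(t['pixels'][120:240,280:390],(440,480))[:,:,::-1]
b=cv2.resize(s['pixels'][120:240,270:360],(360,480))[:,:,::-1]
cv2.imwrite('pics/c7.png',np.hstack([a,b]))"
```

```text
time: 19.7
ee_pos: [0.6598, 0.0125, 0.2068]
eef_rot: [0.136, 0.99, 0.022, 0.016]
ft_force: [1.0, 0.8, -0.1]
width: 0.0005
t 19.7 tcp [0.6598 0.0125 0.2068] tilt [ 0.038  0.04  -0.998] F [ 0.99  0.8  -0.12] w 0.0005
turn 0.005
shift now-axes [ 2.55 -0.16 -0.39] after turn [ 2.55 -0.17 -0.39]
```

View pics/c7.png

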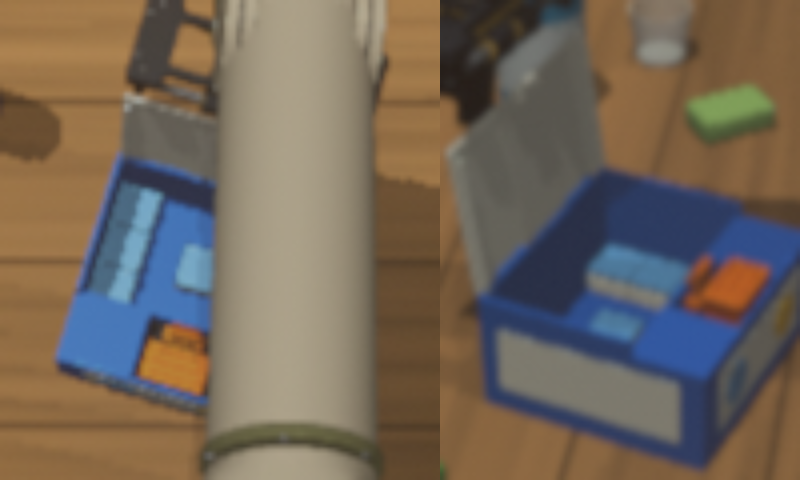

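The tablet lies flat on the bare floor in both views, and the gripper is behind the lid. Swinging the lid forward along its arc.

```bash
python3 -m jog '[[1,0,-0.5,0,1],[1,0,-0.4,0,1],[1,0,0,0,1],[1,0,0,0,1],[1,0,0,0,1],[1,0,0,0,1],[1,0,0,0,1],[0.5,0,0,0,1],[0,0,0,0,1],[0,0,0,0,1]]'
python3 -c "
from h import *
go(t2w([.0315,0,.208]),YAW)"
```

```text
time: 20.8
ee_pos: [0.5824, 0.0339, 0.2197]
eef_rot: [0.136, 0.99, 0.024, 0.021]
ft_force: [1.7, -0.5, 0.2]
width: 0.0006
t 20.8 tcp [0.5824 0.0339 0.2197] tilt [ 0.047  0.041 -0.998] F [ 1.69 -0.51  0.23] w 0.0006
turn 0.005
shift now-axes [ 2.41 -0.17  1.08] after turn [ 2.41 -0.18  1.08]
```

```bash
python3 -m jog '[[0.9,-0.05,0.3,0,1],[0.8,-0.05,0.4,0,1],[0.8,0,0.5,0,1],[0.8,0,0.6,0,1],[0.8,0,0.7,0,1],[0.8,0,0.7,0,1],[0,0,0,0,1],[0,0,0,0,1],[0,0,0,0,1],[0,0,0,0,1]]'
python3 -c "
from h import *
go(t2w([-.0085,0,.159]),YAW)"
```

```text
time: 21.8
ee_pos: [0.5326, 0.0485, 0.1825]
eef_rot: [0.136, 0.99, 0.023, 0.02]
ft_force: [0.7, -0.2, 1.3]
width: 0.0005
t 21.8 tcp [0.5326 0.0485 0.1825] tilt [ 0.047  0.041 -0.998] F [ 0.73 -0.22  1.26] w 0.0005
turn 0.005
shift now-axes [ 1.26 -0.26  2.29] after turn [ 1.26 -0.27  2.29]
```

```bash
python3 -m jog '[[0.5,-0.1,0.7,0,1],[0.5,-0.1,0.7,0,1],[0.4,0,0.8,0,1],[0.4,0,0.8,0,1],[0.3,0,0.6,0,1],[0.2,0,0.4,0,1],[0,0,0,0,1],[0,0,0,0,1],[0,0,0,0,1],[0,0,0,0,1]]'
python3 -c "
from h import *
go(t2w([-.024,0,.1275]),YAW)"
```

```text
time: 22.8
ee_pos: [0.5105, 0.0548, 0.1384]
eef_rot: [0.136, 0.99, 0.023, 0.021]
ft_force: [0.3, -0.1, 1.2]
width: 0.0005
t 22.8 tcp [0.5105 0.0548 0.1384] tilt [ 0.047  0.041 -0.998] F [ 0.3  -0.11  1.15] w 0.0005
turn 0.004
shift now-axes [ 0.48 -0.2   1.07] after turn [ 0.48 -0.2   1.07]
```

```bash
python3 -m jog '[[0.3,-0.1,0,0,1],[0.2,-0.1,0.1,0,1],[0,0,0.1,0,1],[0,0,0.1,0,1],[0,0,0.1,0,1],[0,0,0.1,0,1],[0,0,0,0,1],[0,0,0,0,1],[0,0,0,0,1],[0,0,0,0,1]]'
```

```text
time: 23.8
ee_pos: [0.5059, 0.0546, 0.1345]
eef_rot: [0.137, 0.99, 0.024, 0.022]
ft_force: [0.8, 0.1, 3.9]
width: 0.0003
```

```bash
python3 -m jog '[[0,0,0.1,0,1],[0,0,0,0,1],[0,0,0.1,0,1],[0,0,0,0,1],[0,0,0,0,1],[0,0,0,0,1],[0,0,0,0,1],[0,0,0,0,1],[0,0,0,0,1],[0,0,0,0,1]]'
```

```text
time: 24.8
ee_pos: [0.5055, 0.0547, 0.1317]
eef_rot: [0.136, 0.99, 0.024, 0.021]
ft_force: [1.4, 0.2, 2.0]
width: 0.0007
```

```bash
python3 -m jog '[[0,0,0.1,0,1],[0,0,0,0,1],[0,0,0.1,0,1],[0,0,0,0,1],[0,0,0,0,1],[0,0,0,0,1],[0,0,0,0,1],[0,0,0,0,1],[0,0,0,0,1],[0,0,0,0,1]]'
```

```text
time: 25.8
ee_pos: [0.5045, 0.0546, 0.1287]
eef_rot: [0.136, 0.99, 0.024, 0.02]
ft_force: [-0.5, 0.6, 0.9]
width: 0.0006
```

```bash
python3 -m jog '[[0,0,0.1,0,1],[0,0,0,0,1],[0,0,0.05,0,1],[0,0,0,0,1],[0,0,0,0,1],[0,0,0,0,1],[0,0,0,0,1],[0,0,0,0,1],[0,0,0,0,1],[0,0,0,0,1]]'
```

```text
time: 26.8
ee_pos: [0.5046, 0.0547, 0.1273]
eef_rot: [0.136, 0.99, 0.024, 0.02]
ft_force: [-1.0, -0.2, 0.6]
width: 0.0006
```

```bash
python3 -m jog '[[0,0,0.05,0,1],[0,0,0,0,1],[0,0,0.05,0,1],[0,0,0,0,1],[0,0,0,0,1],[0,0,0,0,1],[0,0,0,0,1],[0,0,0,0,1],[0,0,0,0,1],[0,0,0,0,1]]'
python3 -c "
from h import *
t=r.camera('top');s=r.camera('side')
a=cv2.resize(t['pixels'][120:240,280:390],(440,480))[:,:,::-1]
b=cv2.resize(s['pixels'][120:240,270:360],(360,480))[:,:,::-1]
cv2.imwrite('pics/c8.png',np.hstack([a,b]))"
```

```text
time: 27.8
ee_pos: [0.5046, 0.0547, 0.1267]
eef_rot: [0.137, 0.99, 0.024, 0.02]
ft_force: [-1.9, -0.2, 3.3]
width: 0.0003
```

View pics/c8.png

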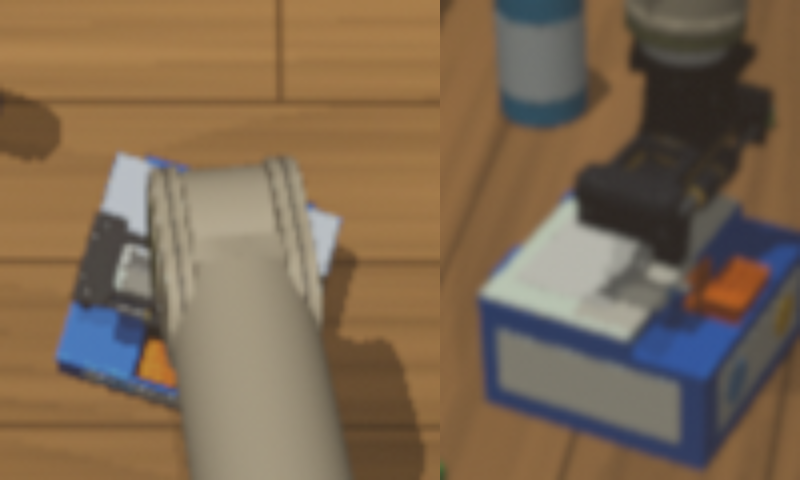

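The lid looks flat. I'll press slightly more to be sure, then back off.

```bash
python3 -m jog '[[0,0,0.05,0,1],[0,0,0,0,1],[0,0,0.05,0,1],[0,0,0,0,1],[0,0,0,0,1],[0,0,0,0,1],[0,0,0,0,1],[0,0,0,0,1],[0,0,0,0,1],[0,0,0,0,1]]'
```

```text
time: 28.9
ee_pos: [0.5046, 0.0547, 0.1265]
eef_rot: [0.137, 0.99, 0.024, 0.02]
ft_force: [-2.7, 0.4, 4.4]
width: 0.0005
```

```bash
python3 -m jog '[[0,0,-0.3,0,1],[0,0,-0.3,0,1],[0,0,0,0,1],[0,0,0,0,1],[0,0,0,0,1],[0,0,0,0,1],[0,0,0,0,1],[0,0,0,0,1],[0,0,0,0,1],[0,0,0,0,1]]'
```

```text
time: 29.9
ee_pos: [0.504, 0.0544, 0.1319]
eef_rot: [0.137, 0.99, 0.024, 0.019]
ft_force: [-0.2, -0.2, 0.4]
width: 0.0002
```

```bash
python3 -m jog '[[0,0,-1,0,1],[0,0,-3,0,1],[0,0,-3,0,1],[0,0,-3,0,1],[0,0,-2,0,1],[0,3,0,0,1],[0,4,0,0,1],[0,4,0,0,1],[0,4,0,0,1],[0,4,0,0,1]]'
python3 - <<'E'
from h import *
t=r.camera('top');s=r.camera('side')
a=cv2.resize(t['pixels'][120:240,280:390],(440,480))[:,:,::-1]
b=cv2.resize(s['pixels'][120:240,270:360],(360,480))[:,:,::-1]
cv2.imwrite('pics/c9.png',np.hstack([a,b]))
for n,c,bx in(('top',t,(290,150,375,225)),('side',s,(275,155,350,210))):
    K,m,A=blob(c,(0,0,130),(180,60,255),bx); print(n,np.round(m,1),A,world(c,K,.1055))
    try: print('but',blob(c,(3,150,90),(16,255,255),(305,195,345,222) if n=='top' else (325,180,360,202))[1:])
    except Exception as e: print(e)
go(r.read_state()['ee_pos'])
E
```

```text
time: 30.9
ee_pos: [0.5525, 0.2299, 0.2763]
eef_rot: [0.143, 0.989, 0.025, 0.023]
ft_force: [0.3, -0.4, 0.7]
width: 0.0003
top [333.1 182.5] 1917.5 ((0.554265558719635, 0.04133046418428421), (0.20156344771385193, 0.12570691108703613), 73.04893493652344)
but ((324.2914110429448, 209.47443762781182), 163.0)
side [311.  179.9] 1181.5 ((0.5532704591751099, 0.04115467518568039), (0.2047911286354065, 0.12641474604606628), 73.45853424072266)
but ((341.90909090909093, 192.10330578512398), 121.0)
t 31.0 tcp [0.5516 0.235  0.2755] tilt [ 0.051  0.045 -0.998] F [-0.57 -0.58 -0.33] w 0.001
turn 0
shift now-axes [0. 0. 0.] after turn [0. 0. 0.]
```

View pics/c9.png

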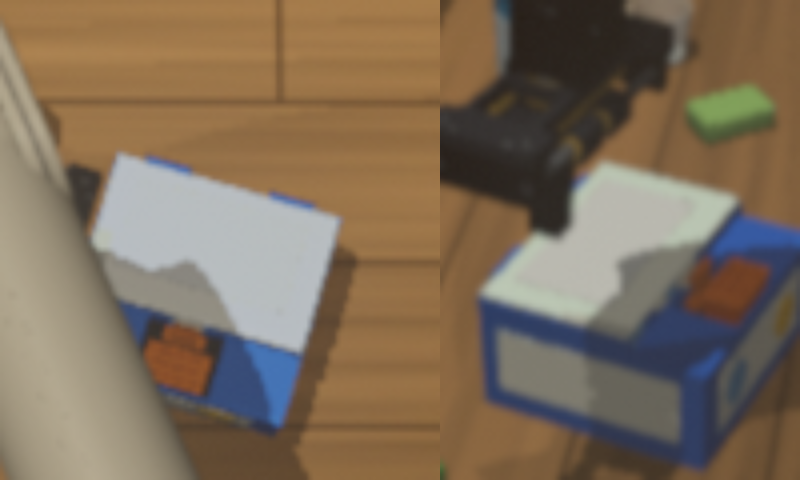

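The lid stays flat a second after release, and the button looks up. I'll let the arm rest, check once more and hand in.

```bash
python3 -m jog '[[0,0,-1,0,1],[0,0,-1,0,1],[0,0,0,0,1],[0,0,0,0,1],[0,0,0,0,1],[0,0,0,0,1],[0,0,0,0,1],[0,0,0,0,1],[0,0,0,0,1],[0,0,0,0,1]]'
python3 - <<'E'
from h import *
t=r.camera('top')
K,m,A=blob(t,(0,0,130),(180,60,255),(290,150,375,225)); print(np.round(m,1),A,world(t,K,.1055))
print(blob(t,(3,150,90),(16,255,255),(305,195,345,222))[1:], r.read_state()['time'])
r.close_job()
E
```

```text
time: 32.0
ee_pos: [0.5507, 0.2302, 0.2994]
eef_rot: [0.142, 0.989, 0.026, 0.023]
ft_force: [0.1, -0.6, -0.0]
width: 0.0004
[333.1 182.5] 1916.5 ((0.554265558719635, 0.04133046418428421), (0.20156344771385193, 0.12570691108703613), 73.04893493652344)
((324.2664640324214, 209.47112462006078), 164.5) 32.05
the job is handed in; nothing more can be done
```

The job is done and handed in at 32 s of the allowed 67 s. I pressed the button (about 6 N at the highest reading) and the lid sprang open. I then gripped the blue tablet, dropped it from about 3 cm onto the bare middle floor of the tub, and swung the lid shut from behind.

**Last checks:**
- **Lid:** it was flat and unmoved in two pictures about a second apart with the arm well clear, so the catch is holding.
- **Button:** it is back where it was in the picture before the press. The pictures can't resolve 1.5 mm of height, so that is only roughly checked.
- **Tablet:** it lay flat inside, seen in both views before the lid was shut.
- **Tub:** it appears to have shifted by about 3 mm. The highest force I read on it was about 6 N.
- **Other things:** I touched none of them, but I did not re-measure their positions.

**Not confirmed:**
- **Click force:** I never read the 8 to 12 N peak at the click, because force is only reported at the end of each call. I judged the catch closed from the force dropping and the lid staying down.
- **Tool tilt:** the tool drifted about 4° off vertical during the moves, with no visible effect.

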